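# Pull the weak spring latch from the rack

### The job

Three look-alike latch plugs stand in the sloping rack, each with a pair of spring buttons on opposite sides; one has worn springs. Find it by giving the button pairs the same moderate squeeze, about 20 N, and comparing how far they go in: the worn one goes in clearly the farthest. Pull that plug straight out of its socket, past the sprung catch, and set it down in the cardboard tray without dropping it; leave the two good plugs fully seated and everything else on the bench where it is.

Things in the scene. Friction and masses are not known exactly. Their poses are not given: they have to be found in the camera images.
- place_1 (a point): Point of the rack at the leftmost socket (+y side), where the middle of its plug's button pair sits. Axes: z = the plug's long axis, out of the socket, leaning 35 deg to the rack's front; x = axis of the two buttons, to the rack's back and up; y = along the row. Along z from here: rack face -24 mm, grey body's end +12, plug's outer end +46, foot of the shank -64. Any of the three plugs can be worn.
- place_2 (a point): Same for the middle socket, 80 mm along -y. All plugs look alike: grey body 32 x 32 mm, 36 long; black ribbed grip tab on its outer end, 22 mm thick (x), 28 (y), 34 long; steel shank 25 x 25 mm, 40 long, in a 27 mm square socket; 0.17 kg. A sprung ball holds it: 8 to 15 N along z frees it within the first 10 mm; the shank is clear after 40 mm. The rack is fixed, aluminium with dark ends.
- place_3 (a point): Same for the rightmost socket. Buttons of all plugs: steel, 16 mm diameter, on opposite faces of the body, 50 mm over both when free; each goes in at most 8 mm (34 mm over both) and springs back. At 20 N the worn pair is fully in, the good ones go in only 2 to 4 mm a side.
- tray: Open brown cardboard tray, fixed to the bench, 240 mm (its x) x 300 mm (its y) x 100 mm high, walls and floor 3 mm, long side roughly away from the robot. Origin: centre of its underside, on the bench.
- tape_roll: Roll of cream tape lying flat, 100 mm across, 25 mm high; loose bystander, to be left alone. The origin is the centre of its underside at the start.
- glue_bottle: White glue bottle, upright, 29 mm diameter, 80 mm high; loose bystander, to be left alone. The origin is the centre of its underside at the start.
- screwdriver: Screwdriver with a red handle, lying, 188 mm long, 26 mm thick; loose bystander, to be left alone. The origin is the centre of its underside at the start.
- clear_box: Small clear lidded box with bits in it, 57 x 77 x 41 mm; loose bystander, to be left alone. The origin is the centre of its underside at the start.

How it is judged:
On the way:
1. the plug with the worn springs is drawn 45 mm or more out of its socket (distance of worn_plug_center from where it was at the start of the episode above 0.045 m), for 0.1 s.
At the end, for the whole second after the job is handed in: The plug whose buttons go in farthest lies or stands inside the cardboard tray (middle of its button pair within the walls and under 90 mm above the tray's underside), at rest; the two good plugs are within 8 mm of where they were seated (x of worn_plug_center in the frame of tray between -0.115 and 0.115 m and y of worn_plug_center in the frame of tray between -0.145 and 0.145 m and z of worn_plug_center in the frame of tray below 0.09 m and linear speed of worn_plug below 0.02 m/s and distance of each of good_plug_1_center, good_plug_2_center from where it was at the start of the episode below 0.008 m); the robot touches nothing.
It fails at once if a good plug is pulled out (moved more than 20 mm) (distance of any of good_plug_1_center, good_plug_2_center from where it was at the start of the episode above 0.02 m).
It fails at once if the worn plug is dropped (moves faster than 1.3 m/s) (linear speed of worn_plug above 1.3 m/s).
It fails at once if a loose bystander is shifted more than 30 mm (distance of any of tape_roll, glue_bottle, screwdriver, clear_box from where it was at the start of the episode above 0.03 m).
It also fails if it takes over 58 s, if anything falls off the work surface, if the arm or the gripper's body presses on something with over 40 N, if the wrist force passes 120 N, or if a joint passes its speed limit or range.

### The arm

A 7-joint arm with a two-finger parallel gripper is mounted at the origin on the work surface; the furniture and walls round the work are solid. World frame = base frame: x ahead of the robot, y to its left, z up, the work surface at z = 0. Lengths are in m, angles in rad, forces in N, time in s.
With the tool pointing down it reaches from about 0.425 to 0.875 m from the base axis. Payload 9.9 kg.
Tool frame: the origin (TCP) lies at the very end of the fingers, on their centre line; the grasp point (between the pads) lies 19 mm behind it (ctrl.hold_point_z is the distance from the TCP to the grasp point, in m); z points along the fingers, y is the direction in which the jaws open and shut (so a half turn about z gives the same grasp; the last joint's range is limited). The gripper opens to 85 mm and grips with 20 to 120 N. Pads are 22 mm wide; open, the fingers measure 114 mm over their backs; the gripper's body (76 mm by 85 mm) begins 54 mm behind the grasp point. The pads swing forward as they close: fully open they stand 13 mm farther back than shut.
Start: joints at [-1.394, 0.576, 0.025, 1.437, -0.015, 1.129, -0.057], TCP at [0.174, 0.652, 0.231] pointing down, gripper open.
Joint ranges: [-2.76, 2.76], [-0.34, 2.15], [-1.52, 1.57], [0.19, 2.46], [-1.09, 4.23], [0.17, 1.99], [-2.82, 2.82]. Speed limits (rad/s): [2.22, 2.22, 3.01, 3.01, 3.14, 3.14, 3.14].

### API

Orientations are given as [roll, pitch, yaw] about the fixed x, y, z axes, in that order (R = Rz(yaw) Ry(pitch) Rx(roll)).
In Python, from rig import ctrl, imaging, close_job gives the robot as it stands.
- The arm moves only by the tool servo_tool, never from a script. Its argument "commands" is text: rows parted by semicolons, each of 5 numbers parted by spaces: the closure, from 0 (fully open) to 1 (shut), then the shift along the world's x, y, z scaled (see below), then the turn about the world's z scaled (see below). In form: fingers x y z roll; .... A call has 1 to 20 rows; each row is the pose to reach, as a shift and turn from the pose measured when the call began, turning the shorter way round; what a row does not reach only later rows make up. The controller multiplies each number of a shift by 0.2 m and each number of a turn by 180 degrees. A row lasts 1/10 s, in which the tool goes at most 50 mm and 8.59 degrees, less where a joint would pass 70% of its speed; a pose out of reach is approached as far as the arm can. A call with a number of a shift or a turn outside -1 to 1 is refused whole. A call with a gripper value outside its range is refused whole. The fingers move at their own pace and stop on an object; "grip_force" is the grip in N (left out, the last holds). Time passes only in rows, so rows that repeat a pose let the fingers close. It gives the time, the measured TCP pose, the force and the opening at its end, in the units of the state.
- ctrl.state(): the state, without advancing time (a new reading comes with each control period).
- imaging.read_camera(name): name is "scene" or "side" or "wrist"; returns a dict with "img" (480x640x3 uint8, red, green, blue), "fx", "fy", "cx", "cy" (pixels), "R" (3x3) and "t" (3): a world point X has camera coordinates R X + t. Camera axes: x right, y down, z forward; pixel columns grow to the right and rows downward; lengths in m; the calibration is good to about 2 mm. A picture is of the moment at which its call begins. There is no depth.
- close_job(): hands the job in, once; it reports no verdict.
The state is a dict: "clock": time; "joints": joint angles; "joint_vel": joint speeds; "joint_torque": joint torques, N m; "position": TCP position; "tcp_rot": TCP orientation; "ft_force": force on the tool from outside, world axes, zero at the start; "wrist_torque": the same for the moment, N m; "finger_gap": opening from 0.0 (shut) to 1.0 (fully open).
Only numpy, scipy, OpenCV 4.12 (cv2) and the standard library are available. Lean on these libraries where they do the work, as an engineer would, in place of code of your own. Each camera call takes 0.05 s, during which the arm holds its last target. There are 200 camera calls.

## Working session

There is one attempt and no reset: what is moved stays moved. The work goes in short steps, Python scripts to look and compute and a tool call to move; the robot and the scene stay as the last step left them, time stands still between calls to the robot, and variables do not carry over. Pictures are saved under pics/ and viewed, about 8 in all and at most 12, crops included, and the job is handed in when it is done.

Besides the shell and the picture viewer there is one more tool, called as name(argument=value, ...) on one line, values as JSON. servo_tool: Moves the arm, as the interface text tells. Its arguments: {"type":"object","properties":{"commands":{"type":"string"},"grip_force":{"type":"number"}},"required":["commands"]}

```bash
mkdir -p pics; python3 - <<'E'
from rig import ctrl, imaging
import cv2
print(ctrl.state(), ctrl.hold_point_z)
for n in("scene","side"):
    c=imaging.read_camera(n); cv2.imwrite(f"pics/{n}0.png",c["img"][:,:,::-1]); print(n,c["fx"],c["cx"],c["cy"],c["R"],c["t"])
E
```

```text
{'clock': 0.0, 'joints': array([-1.39380132,  0.57657909,  0.02482669,  1.43788278, -0.01499348,
        1.12899334, -0.05650163]), 'joint_vel': array([-3.73457857e-04,  7.45951972e-04,  7.43112229e-04, -7.18945047e-05,
        1.40509716e-03,  8.50431849e-04, -2.66187625e-04]), 'joint_torque': array([ 2.33160017e-04, -7.65740705e+01,  2.25020349e+00, -2.85964233e+01,
        1.52548664e-02,  1.29454408e-02,  2.29378441e-05]), 'position': array([0.17392038, 0.65175391, 0.23041958]), 'tcp_rot': array([-3.13991660e+00,  8.53349415e-05,  2.88084791e+00]), 'ft_force': array([ 1.16453435, -1.14636605, -0.1523033 ]), 'wrist_torque': array([-0.0464973 , -0.02704938, -0.02058477]), 'finger_gap': 0.9992081954071642} 0.0187
scene 547.1488421769138 316.37470666139967 243.28280546749934 [[ 0.54852557 -0.83611941 -0.00490245]
 [-0.49739253 -0.32158388 -0.80571985]
 [ 0.67210146  0.44439639 -0.59227653]] [-0.29565067  0.34051896  0.93407056]
side 434.86513273642146 325.00177307516657 245.3590772525404 [[-0.99834534  0.05585054  0.01368571]
 [ 0.01328438  0.4555737  -0.89009894]
 [-0.05594736 -0.88844433 -0.45556182]] [0.55503649 0.09686225 0.97393645]
```

View pics/scene0.png

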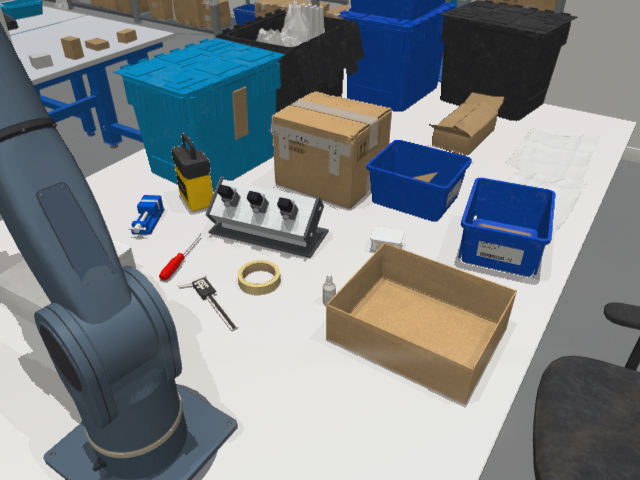

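View pics/side0.png

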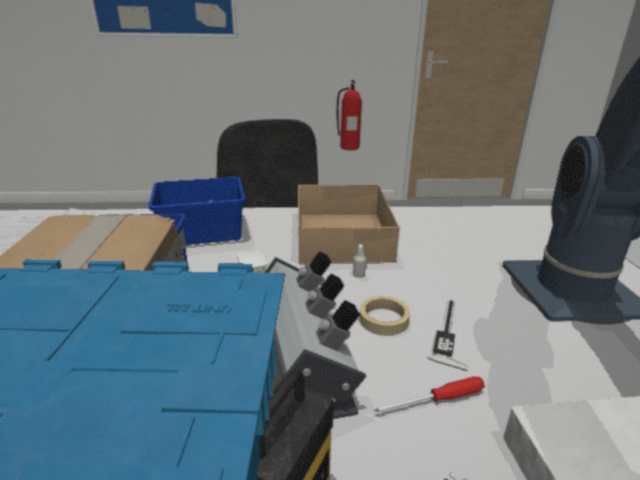

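The scene view has the plugs' tabs at about (228,195), (257,201) and (288,207), with the tray's rim corners at (384,246), (516,291), (465,365) and (328,308). The side view has the tabs at about (317,265), (328,288) and (343,315). I'll triangulate these.

```bash
cat > h.py <<'E'
import numpy as np, cv2
def ray(c,p):
    d=c["R"].T@np.array([(p[0]-c["cx"])/c["fx"],(p[1]-c["cy"])/c["fy"],1.]); return -c["R"].T@c["t"], d/np.linalg.norm(d)
def plane(c,p,z):
    o,d=ray(c,p); return o+d*(z-o[2])/d[2]
def tri(cs,ps):
    A=np.zeros((3,3));b=np.zeros(3);R=[ray(c,p) for c,p in zip(cs,ps)]
    for o,d in R: M=np.eye(3)-np.outer(d,d);A+=M;b+=M@o
    X=np.linalg.solve(A,b); return X,[np.linalg.norm(np.cross(d,X-o)) for o,d in R]
def proj(c,X):
    q=c["R"]@X+c["t"]; return c["fx"]*q[0]/q[2]+c["cx"],c["fy"]*q[1]/q[2]+c["cy"]
def blobs(im,roi,th,amin=40):
    x0,y0,x1,y1=roi; m=(im[y0:y1,x0:x1].max(2)<th).astype(np.uint8)
    n,l,s,c=cv2.connectedComponentsWithStats(m); return [(c[i]+[x0,y0],s[i].tolist()) for i in range(1,n) if s[i,4]>amin]
E
python3 - <<'E'
from rig import imaging
from h import *
S=imaging.read_camera("scene");D=imaging.read_camera("side")
print(blobs(S["img"],(214,175,302,222),60)); print(blobs(D["img"],(300,250,362,330),60))
for p in [(384,246),(516,291),(465,365),(328,308)]: print("rim",plane(S,p,.1).round(3))
for n,p in dict(glue=(329,302),tape=(259,279),sd=(173,268),sdtip=(200,237),box=(387,244)).items(): print(n,plane(S,p,.01).round(3))
a=cv2.resize(S["img"][165:265,195:335],None,fx=5,fy=5,interpolation=2)[:,:,::-1]; cv2.imwrite("pics/c1.png",a)
a=cv2.resize(D["img"][235:425,250:380],None,fx=3.1,fy=3.1,interpolation=2)[:,:,::-1]; cv2.imwrite("pics/c2.png",a)
E
```

```text
[(array([225.26035503, 191.76331361]), [3, 9, 17, 16, 169]), (array([254.67664671, 198.26946108]), [33, 16, 16, 15, 167]), (array([285.03529412, 204.90588235]), [64, 23, 15, 15, 170])]
[(array([319.58496732, 263.32026144]), [10, 2, 21, 24, 306]), (array([331.00819672, 287.15027322]), [20, 25, 23, 26, 366]), (array([345.23529412, 315.67436975]), [33, 51, 27, 29, 476])]
rim [ 0.601 -0.14   0.1  ]
rim [ 0.61  -0.431  0.1  ]
rim [ 0.371 -0.416  0.1  ]
rim [ 0.364 -0.142  0.1  ]
glue [ 0.463 -0.083  0.01 ]
tape [0.441 0.095 0.01 ]
sd [0.362 0.291 0.01 ]
sdtip [0.491 0.325 0.01 ]
box [ 0.724 -0.091  0.01 ]
```

View pics/c1.png

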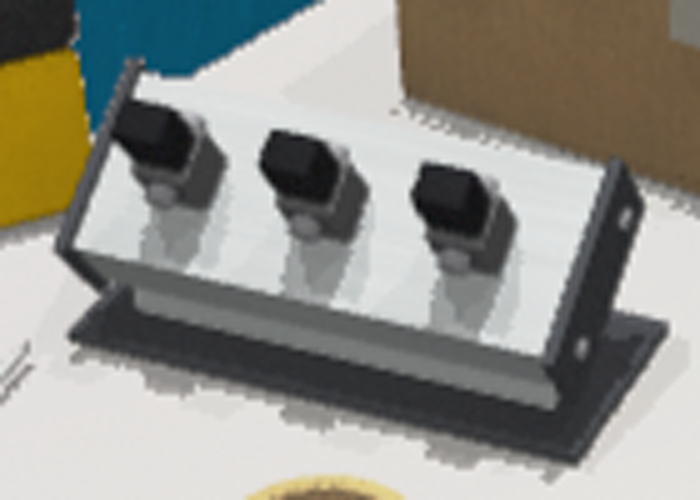

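View pics/c2.png

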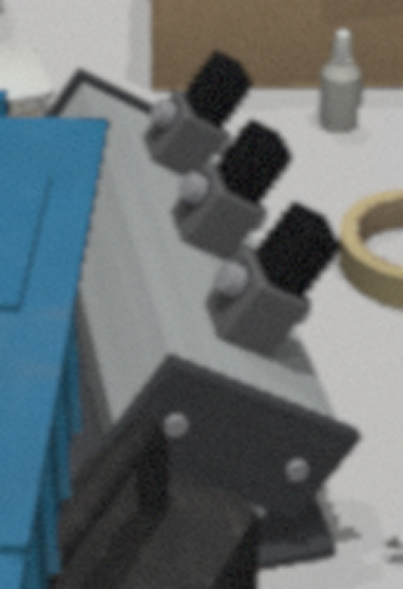

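```bash
python3 - <<'E'
from rig import imaging
from h import *
S=imaging.read_camera("scene");D=imaging.read_camera("side")
s=[(225.26,191.76),(254.68,198.27),(285.04,204.91)]; d=[(345.2,315.7),(331,287.15),(319.6,263.3)]
T=[]
for a,b in zip(s,d):
    X,e=tri([S,D],[a,b]); T.append(X); print(X.round(4),np.round(e,4))
T=np.array(T); v=T[0]-T[2]; print("row",v,np.linalg.norm(v)); yr=v.copy(); yr[2]=0; yr/=np.linalg.norm(yr)
f=np.array([-yr[1],yr[0],0]);  # candidates front dir
if f[0]>0: f=-f
t=np.radians(35); z=f*np.sin(t)+[0,0,np.cos(t)]; x=-f*np.cos(t)+np.array([0,0,np.sin(t)])
print("yaw row",np.degrees(np.arctan2(yr[1],yr[0])),"front",f)
for i,X in enumerate(T):
    C=X-29*.001*z; print("P",i+1,C.round(4),"frontbtn scene",np.round(proj(S,C-.025*x),1),"backbtn side",np.round(proj(D,C+.025*x),1),"tabend",np.round(proj(S,C+.046*z),1),np.round(proj(D,C+.046*z),1))
print("seen front", [(195+u/5,165+w/5) for u,w in((165,193),(306,228),(457,261))],"back",[(250+u/3.1,235+w/3.1) for u,w in((232,277),(194,187),(164,112))])
E
```

```text
[0.5428 0.2678 0.137 ] [0.0001 0.0001]
[0.5584 0.1888 0.1367] [0.0002 0.0002]
[0.5735 0.1097 0.1371] [0.0003 0.0003]
row [-3.07051793e-02  1.58048917e-01 -8.85652321e-05] 0.16100396323433186
yaw row 100.99426468926956 front [-0.98164628 -0.19071073  0.        ]
P 1 [0.5591 0.271  0.1132] frontbtn scene [226.1 205.7] backbtn side [320.8 324.4] tabend [222.7 188.7] [352.  307.1]
P 2 [0.5747 0.1919 0.1129] frontbtn scene [255.1 212.4] backbtn side [309.  294.9] tabend [252.4 195.2] [337.  279.3]
P 3 [0.5898 0.1129 0.1133] frontbtn scene [285.1 219.1] backbtn side [299.5 270.3] tabend [283.1 201.8] [325.1 256. ]
seen front [(228.0, 203.6), (256.2, 210.6), (286.4, 217.2)] back [(324.8387096774194, 324.35483870967744), (312.5806451612903, 295.3225806451613), (302.9032258064516, 271.1290322580645)]
```

```bash
python3 - <<'E'
from rig import imaging
import h; from h import *
S=imaging.read_camera("scene");D=imaging.read_camera("side")
f=np.array([-.9816,-.1907,0]);t=np.radians(35); z=f*np.sin(t)+[0,0,np.cos(t)]; x=-f*np.cos(t)+np.array([0,0,np.sin(t)])
fr=[(228.0, 203.6), (256.2, 210.6), (286.4, 217.2)];ba=[(324.8, 324.3), (312.6,295.3), (302.9,271.1)]
for a,b in zip(fr,ba):
    o1,d1=ray(S,a);o2,d2=ray(D,b);o1=o1+.0245*x;o2=o2-.0245*x
    A=0;B=0
    for o,d in((o1,d1),(o2,d2)): M=np.eye(3)-np.outer(d,d);A=A+M;B=B+M@o
    X=np.linalg.solve(A,B); print(X.round(4),np.linalg.norm(np.cross(d1,X-o1)).round(4), "tab",(X+.029*z).round(4))
E
```

```text
[0.5579 0.2691 0.1162] 0.0053 tab [0.5416 0.2659 0.14  ]
[0.5727 0.1912 0.1152] 0.0045 tab [0.5564 0.188  0.139 ]
[0.588  0.1121 0.1152] 0.0051 tab [0.5716 0.1089 0.139 ]
```

```bash
python3 - <<'E'
from rig import imaging
from h import *
S=imaging.read_camera("scene");D=imaging.read_camera("side")
print("crate base",plane(S,(283,148),0),plane(S,(152,180),0)); print("yellow base",plane(S,(190,210),0))
for a,b in [((281,60),(283,273)),((188,136),(290,372))]: print(tri([S,D],[a,b]))
E
```

```text
crate base [1.0303266  0.45577249 0.        ] [0.64150433 0.66376856 0.        ]
yellow base [0.58099383 0.44850965 0.        ]
(array([0.6931786 , 0.28519488, 0.32600478]), [np.float64(0.10951938948816892), np.float64(0.10951938948816901)])
(array([0.62022979, 0.45401188, 0.20624925]), [np.float64(0.0005344203942558059), np.float64(0.0005344203942557202)])
```

servo_tool(commands="0.8 0.2 -0.2 0.3 0.048; 0.9 0.4 -0.4 0.5 0.096; 1 0.6 -0.6 0.5 0.144; 1 0.8 -0.8 0.5 0.144; 1 1 -0.95 0.5 0.144; 1 1 -0.95 0.5 0.144;1 1 -0.95 0.5 0.144;1 1 -0.95 0.5 0.144;1 1 -0.95 0.5 0.144", grip_force=40)

```text
clock: 1.4
position: [0.373, 0.463, 0.3312]
tcp_rot: [3.141, -0.001, -2.949]
ft_force: [-0.1, 0.1, -0.0]
finger_gap: 0.004
```

servo_tool(commands="1 0.25 -0.2 0 0; 1 0.5 -0.4 0 0; 1 0.75 -0.6 0 0; 1 1 -0.85 0 0; 1 1 -0.92 -0.3 0;1 1 -0.92 -0.6 0;1 1 -0.92 -0.6 0;1 1 -0.92 -0.6 0;1 1 -0.92 -0.6 0")

```text
clock: 2.3
position: [0.572, 0.2812, 0.2115]
tcp_rot: [3.14, -0.002, -2.947]
ft_force: [0.0, 0.9, 0.7]
finger_gap: 0.001
```

```bash
python3 - <<'E'
from rig import imaging,ctrl
from h import *
import cv2
s=ctrl.state();print(s["position"],s["tcp_rot"],s["ft_force"])
f=np.array([-.9816,-.1907,0]);t=np.radians(35); z=f*np.sin(t)+[0,0,np.cos(t)]; x=-f*np.cos(t)+np.array([0,0,np.sin(t)])
W=imaging.read_camera("wrist"); im=W["img"].copy()
for C in ([.5585,.270,.1147],[.5737,.1915,.114],[.589,.1125,.114]):
    for q in (C+.025*x,C+.046*z):
        p=proj(W,q);print(np.round(p)); cv2.drawMarker(im,tuple(int(v) for v in p),(255,0,0),0,10,1)
cv2.imwrite("pics/w1.png",im[:,:,::-1])
E
```

```text
[0.57204895 0.28117885 0.21154836] [ 3.14016259e+00 -1.98684219e-03 -2.94679024e+00] [0.01326319 0.85357856 0.73738629]
[309. 254.]
[308. 196.]
[199. 253.]
[178. 195.]
[ 88. 253.]
[ 46. 195.]
```

View pics/w1.png

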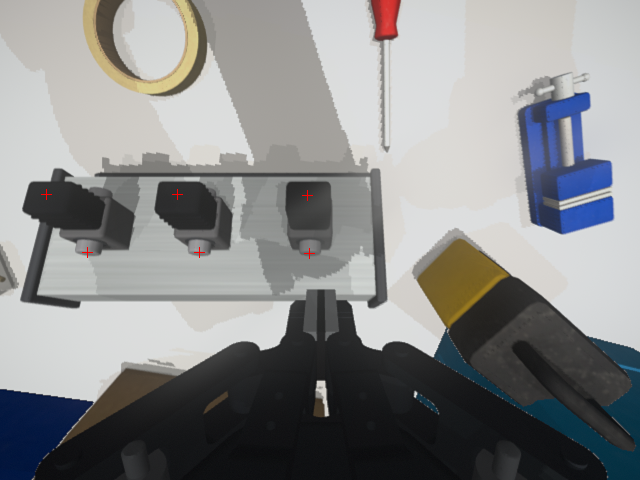

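The wrist view agrees with my estimates to within about 2 px: the back buttons are at (309,252), (199,250) and (88,249), right on the markers. Next I'll press each back button along its own axis with the closed fingertips.

servo_tool(commands="1 0.135 -0.016 0 0; 1 0.135 -0.016 -0.2 0; 1 0.135 -0.016 -0.378 0;1 0.135 -0.016 -0.378 0;1 0.135 -0.016 -0.378 0;1 0.135 -0.016 -0.378 0")

```text
clock: 2.95
position: [0.6008, 0.2803, 0.1407]
tcp_rot: [3.138, 0.005, -2.945]
ft_force: [1.4, -0.5, 0.1]
finger_gap: 0.003
```

servo_tool(commands="1 -0.010 -0.006 -0.022 0;1 -0.010 -0.006 -0.022 0;1 -0.010 -0.006 -0.022 0;1 -0.010 -0.006 -0.022 0")

```text
clock: 3.35
position: [0.599, 0.2791, 0.1367]
tcp_rot: [3.137, 0.006, -2.945]
ft_force: [-0.4, 1.0, -0.4]
finger_gap: -0.003
```

servo_tool(commands="1 -0.016 -0.003 -0.0115 0;1 -0.032 -0.006 -0.023 0;1 -0.036 -0.007 -0.026 0;1 -0.036 -0.007 -0.026 0;1 -0.036 -0.007 -0.026 0")

```text
clock: 3.85
position: [0.5918, 0.2777, 0.1315]
tcp_rot: [3.137, 0.006, -2.945]
ft_force: [-0.1, 0.6, 0.5]
finger_gap: -0.0
```

servo_tool(commands="1 -0.012 -0.0025 -0.0085 0;1 -0.016 -0.003 -0.0115 0;1 -0.016 -0.003 -0.0115 0;1 -0.016 -0.003 -0.0115 0")

```text
clock: 4.25
position: [0.5886, 0.2771, 0.1292]
tcp_rot: [3.137, 0.006, -2.945]
ft_force: [-0.3, -0.6, 0.4]
finger_gap: -0.002
```

servo_tool(commands="1 -0.012 -0.0025 -0.0085 0;1 -0.012 -0.0025 -0.0085 0;1 -0.012 -0.0025 -0.0085 0;1 -0.012 -0.0025 -0.0085 0")

```text
clock: 4.65
position: [0.5864, 0.2767, 0.1277]
tcp_rot: [3.137, 0.006, -2.945]
ft_force: [1.5, 0.1, 1.0]
finger_gap: -0.001
```

servo_tool(commands="1 -0.012 -0.0025 -0.0085 0;1 -0.012 -0.0025 -0.0085 0;1 -0.012 -0.0025 -0.0085 0;1 -0.012 -0.0025 -0.0085 0")

```text
clock: 5.05
position: [0.5843, 0.2763, 0.1263]
tcp_rot: [3.137, 0.007, -2.945]
ft_force: [2.3, 0.9, 4.7]
finger_gap: 0.001
```

servo_tool(commands="1 -0.012 -0.0025 -0.0085 0;1 -0.012 -0.0025 -0.0085 0;1 -0.012 -0.0025 -0.0085 0;1 -0.012 -0.0025 -0.0085 0")

```text
clock: 5.45
position: [0.5827, 0.276, 0.1252]
tcp_rot: [3.137, 0.009, -2.945]
ft_force: [2.4, -0.8, 7.7]
finger_gap: -0.001
```

servo_tool(commands="1 -0.016 -0.003 -0.0115 0;1 -0.016 -0.003 -0.0115 0;1 -0.016 -0.003 -0.0115 0;1 -0.016 -0.003 -0.0115 0")

```text
clock: 5.85
position: [0.5808, 0.2757, 0.1241]
tcp_rot: [3.136, 0.012, -2.946]
ft_force: [3.8, -0.2, 10.4]
finger_gap: 0.001
```

```bash
python3 - <<'E'
from rig import imaging,ctrl
from h import *
s=ctrl.state();print(s["position"],s["ft_force"])
W=imaging.read_camera("wrist"); D=imaging.read_camera("side")
a=cv2.resize(W["img"][60:330,130:510],None,fx=1.6,fy=1.6); b=cv2.resize(D["img"][230:390,250:390],None,fx=2.3,fy=2.7)
h=432; a=cv2.resize(a,(480,h)); b=cv2.resize(b,(320,h))
cv2.imwrite("pics/w2.png",np.hstack([a,b])[:,:,::-1])
E
```

```text
[0.58084654 0.27574417 0.12412927] [ 3.75305738 -0.20072203 10.37996021]
```

View pics/w2.png

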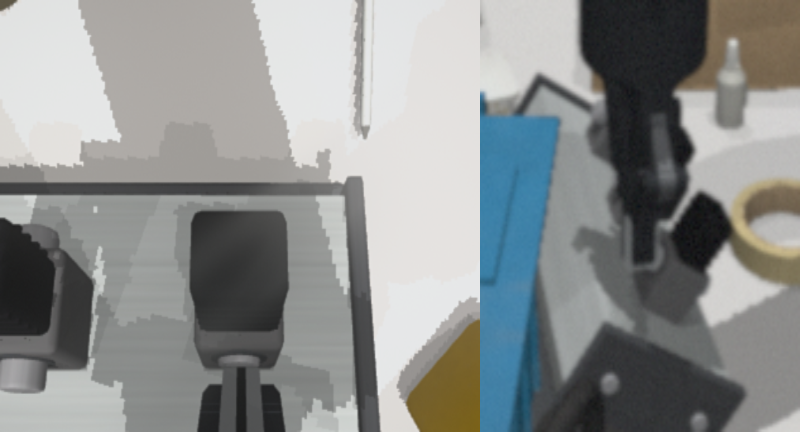

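Button 1 goes in about 6 mm at only around 9 N along its axis. That is soft, so I'll compare it with plug 2 at the same relative depth.

servo_tool(commands="1 0.06 0.0117 0.043 0;1 0.06 0.0117 0.043 0;1 0.098 -0.184 0.043 0;1 0.137 -0.381 0.043 0;1 0.137 -0.381 0.043 0;1 0.137 -0.381 0.043 0;1 0.121 -0.384 0.0315 0;1 0.109 -0.386 0.023 0;1 0.109 -0.386 0.023 0;1 0.109 -0.386 0.023 0")

```text
clock: 6.95
position: [0.6022, 0.1993, 0.1286]
tcp_rot: [3.136, 0.012, -2.945]
ft_force: [0.3, 0.3, 0.5]
finger_gap: -0.002
```

servo_tool(commands="1 -0.016 -0.003 -0.0115 0;1 -0.016 -0.003 -0.0115 0;1 -0.016 -0.003 -0.0115 0;1 -0.016 -0.003 -0.0115 0")

```text
clock: 7.35
position: [0.6007, 0.1991, 0.1277]
tcp_rot: [3.136, 0.016, -2.945]
ft_force: [2.6, -0.1, 8.0]
finger_gap: -0.001
```

servo_tool(commands="1 -0.016 -0.003 -0.0115 0;1 -0.016 -0.003 -0.0115 0;1 -0.016 -0.003 -0.0115 0;1 -0.016 -0.003 -0.0115 0")

```text
clock: 7.75
position: [0.6001, 0.199, 0.1274]
tcp_rot: [3.135, 0.022, -2.945]
ft_force: [3.4, -0.7, 11.4]
finger_gap: -0.002
```

servo_tool(commands="1 0.06 0.0117 0.043 0;1 0.06 0.0117 0.043 0;1 0.098 -0.184 0.043 0;1 0.137 -0.381 0.043 0;1 0.137 -0.381 0.043 0;1 0.137 -0.381 0.043 0;1 0.1 -0.393 0.018 0;1 0.091 -0.395 0.008 0;1 0.091 -0.395 0.008 0;1 0.091 -0.395 0.008 0")

```text
clock: 8.75
position: [0.6179, 0.1208, 0.1289]
tcp_rot: [3.135, 0.022, -2.944]
ft_force: [0.8, -0.9, -0.2]
finger_gap: -0.002
```

servo_tool(commands="1 -0.016 -0.003 -0.0115 0;1 -0.016 -0.003 -0.0115 0;1 -0.016 -0.003 -0.0115 0;1 -0.016 -0.003 -0.0115 0")

```text
clock: 9.15
position: [0.6164, 0.1206, 0.1278]
tcp_rot: [3.135, 0.026, -2.944]
ft_force: [2.7, -0.3, 6.6]
finger_gap: -0.001
```

servo_tool(commands="1 -0.016 -0.003 -0.0115 0;1 -0.016 -0.003 -0.0115 0;1 -0.016 -0.003 -0.0115 0;1 -0.016 -0.003 -0.0115 0")

```text
clock: 9.55
position: [0.6158, 0.1205, 0.1276]
tcp_rot: [3.135, 0.032, -2.944]
ft_force: [4.4, 0.8, 11.6]
finger_gap: 0.002
```

Plugs 2 and 3 both stiffen after about 2 mm, reaching 9–10 N, while plug 1 went in about 6 mm at the same force. So plug 1 is the worn one. I'll retract and go above its tab with the jaws open.

servo_tool(commands="1 0.06 0.0117 0.043 0;1 0.06 0.0117 0.2 0;0.6 0.06 0.0117 0.45 0;0.35 0 0.1 0.66 0;0.35 -0.15 0.3 0.66 0;0.35 -0.27 0.5 0.66 0;0.35 -0.39 0.7275 0.66 0;0.35 -0.394 0.7275 0.66 0;0.35 -0.394 0.7275 0.5 0;0.35 -0.394 0.7275 0.45 0;0.35 -0.394 0.7275 0.45 0")

```text
clock: 10.65
position: [0.5361, 0.2652, 0.2159]
tcp_rot: [3.136, 0.029, -2.944]
ft_force: [0.3, 0.1, -1.3]
finger_gap: 0.653
```

```bash
python3 - <<'E'
from rig import imaging,ctrl
from h import *
s=ctrl.state();print(s["position"],s["tcp_rot"],s["finger_gap"])
W=imaging.read_camera("wrist"); im=W["img"].copy()
for q in ((.5369,.2658,.129),(.532,.265,.152)):
    p=proj(W,np.array(q)); print(p); cv2.drawMarker(im,tuple(int(v) for v in p),(255,0,0),0,10,1)
cv2.imwrite("pics/w3.png",im[:,:,::-1])
E
```

```text
[0.53605365 0.26523242 0.21589797] [ 3.13633348  0.02861903 -2.94394886] 0.6534261421133795
(np.float64(321.08597375295966), np.float64(242.76279467389006))
(np.float64(321.61879731115255), np.float64(248.03495620484983))
```

View pics/w3.png

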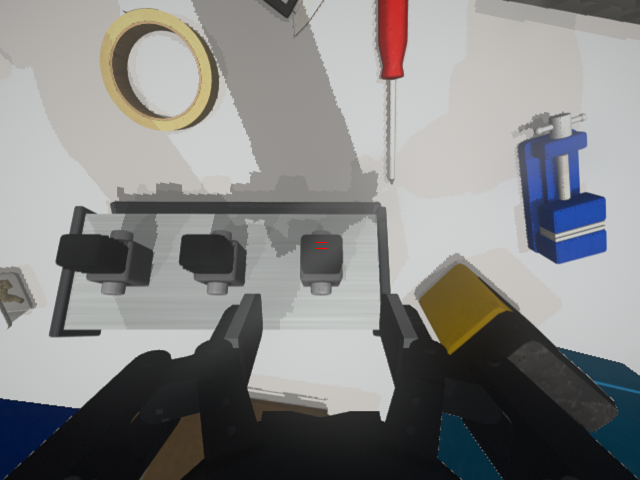

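The wrist view shows the plug 1 tab at (321,255), centred between the open jaws. I'll descend and grip it.

servo_tool(commands="0.35 0.004 0.002 -0.2 0;0.35 0.004 0.002 -0.35 0;0.35 0.004 0.002 -0.43 0;0.35 0.004 0.002 -0.43 0;0.35 0.004 0.002 -0.43 0;0.35 0.004 0.002 -0.43 0", grip_force=80)

```text
clock: 11.3
position: [0.5388, 0.2662, 0.1329]
tcp_rot: [3.135, 0.033, -2.945]
ft_force: [-0.2, 1.1, 0.2]
finger_gap: 0.65
```

servo_tool(commands="1 0 0 0 0;1 0 0 0 0;1 0 0 0 0;1 0 0 0 0;1 0 0 0 0;1 0 0 0 0")

```text
clock: 11.9
position: [0.5394, 0.2665, 0.1344]
tcp_rot: [3.134, 0.035, -2.945]
ft_force: [-1.6, -1.1, 9.3]
finger_gap: 0.306
```

servo_tool(commands="1 -0.017 -0.0033 0.0246 0;1 -0.034 -0.0066 0.0492 0;1 -0.051 -0.0099 0.0738 0;1 -0.068 -0.0132 0.0984 0;1 -0.085 -0.0165 0.123 0;1 -0.102 -0.02 0.1475 0;1 -0.119 -0.023 0.172 0;1 -0.136 -0.0264 0.197 0;1 -0.153 -0.03 0.221 0;1 -0.17 -0.033 0.246 0;1 -0.17 -0.033 0.246 0;1 -0.17 -0.033 0.246 0")

```text
clock: 13.1
position: [0.5053, 0.2599, 0.1837]
tcp_rot: [3.134, 0.035, -2.945]
ft_force: [0.4, 0.1, -1.5]
finger_gap: 0.306
```

servo_tool(commands="1 0 0 0.15 0;1 0 0 0.35 0;1 0 0 0.5 0;1 -0.02 -0.15 0.5 0;1 -0.04 -0.33 0.5 0;1 -0.06 -0.52 0.5 0;1 -0.08 -0.7 0.5 0;1 -0.1 -0.9 0.5 0;1 -0.1 -0.95 0.5 0;1 -0.1 -0.95 0.5 0")

```text
clock: 14.1
position: [0.4854, 0.068, 0.2837]
tcp_rot: [3.135, 0.035, -2.949]
ft_force: [0.2, 0.8, -0.9]
finger_gap: 0.308
```

servo_tool(commands="1 0 -0.15 0.05 0;1 0 -0.3 0.05 0;1 0 -0.5 0.05 0;1 0 -0.7 0.05 0;1 0 -0.9 0.05 0;1 0 -0.95 0.05 0;1 0 -0.95 0.05 0;1 0 -0.95 0.05 0;1 0 -0.95 0.05 0")

```text
clock: 15.0
position: [0.4859, -0.1198, 0.2936]
tcp_rot: [3.134, 0.035, -2.946]
ft_force: [-0.4, 0.5, -0.9]
finger_gap: 0.309
```

servo_tool(commands="1 0 -0.2 0 0;1 -0.02 -0.4 0 0;1 -0.04 -0.6 0 0;1 -0.05 -0.8 0 0;1 -0.05 -0.82 0 0;1 -0.05 -0.82 0 0;1 -0.05 -0.82 0 0;1 -0.05 -0.82 0 0")

```text
clock: 15.8
position: [0.4766, -0.2818, 0.2936]
tcp_rot: [3.133, 0.036, -2.943]
ft_force: [-0.1, 0.0, -2.4]
finger_gap: 0.305
```

```bash
python3 - <<'E'
from rig import imaging,ctrl
from h import *
print(ctrl.state()["position"])
S=imaging.read_camera("scene")
cv2.imwrite("pics/s2.png",S["img"][:,:,::-1])
E
```

```text
[ 0.47658154 -0.28179428  0.29359376]
```

View pics/s2.png

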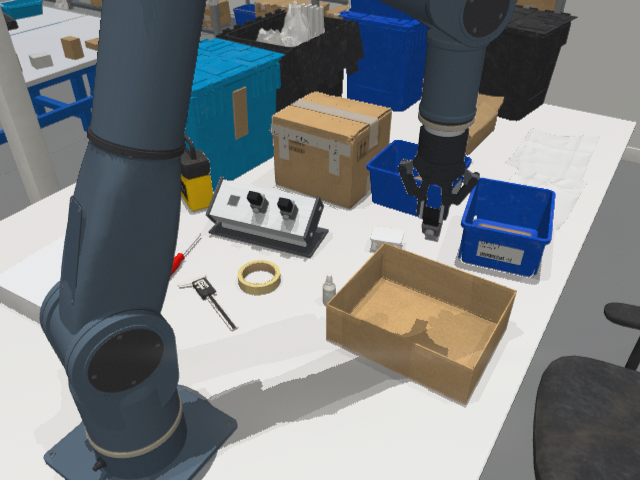

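The scene view shows the plug held at (430,225) above the tray, socket 1 empty, and the other two plugs seated at (257,201) and (288,207). Now I'll lower it.

servo_tool(commands="1 0 0 -0.2 0;1 0 0 -0.4 0;1 0 0 -0.6 0;1 0 0 -0.8 0;1 0 0 -0.9 0;1 0 0 -0.97 0;1 0 0 -0.97 0;1 0 0 -0.97 0")

```text
clock: 16.65
position: [0.4769, -0.2816, 0.1001]
tcp_rot: [3.133, 0.036, -2.942]
ft_force: [0.0, -0.2, -1.7]
finger_gap: 0.305
```

servo_tool(commands="1 0 0 -0.02 0;1 0 0 -0.04 0;1 0 0 -0.06 0;1 0 0 -0.07 0;1 0 0 -0.07 0", grip_force=25)

```text
clock: 17.15
position: [0.4768, -0.2815, 0.0858]
tcp_rot: [3.133, 0.036, -2.942]
ft_force: [-1.0, 0.8, -3.4]
finger_gap: 0.309
```

servo_tool(commands="1 -0.01 0 -0.025 0;1 -0.02 0 -0.05 0;1 -0.03 0 -0.075 0;1 -0.04 0 -0.1 0;1 -0.05 0 -0.125 0;1 -0.06 0 -0.15 0;1 -0.06 0 -0.15 0", grip_force=20)

```text
clock: 17.85
position: [0.4604, -0.2847, 0.0573]
tcp_rot: [3.135, 0.032, -2.947]
ft_force: [-17.8, -4.7, 28.8]
finger_gap: 0.311
```

servo_tool(commands="1 -0.015 -0.003 0.01 0;1 -0.03 -0.005 0.01 0;1 -0.04 -0.007 0.005 0;1 -0.05 -0.01 -0.01 0;1 -0.06 -0.011 -0.025 0;1 -0.06 -0.011 -0.025 0")

```text
clock: 18.45
position: [0.4476, -0.2875, 0.0526]
tcp_rot: [3.135, 0.032, -2.948]
ft_force: [-6.1, -1.1, 13.2]
finger_gap: 0.312
```

```bash
python3 - <<'E'
from rig import imaging,ctrl
from h import *
S=imaging.read_camera("scene"); W=imaging.read_camera("wrist")
cv2.imwrite("pics/s3.png",np.hstack([cv2.resize(S["img"][200:410,310:530],(400,400)),cv2.resize(W["img"],(400,400))])[:,:,::-1])
E
```

```text
(no output)
```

View pics/s3.png

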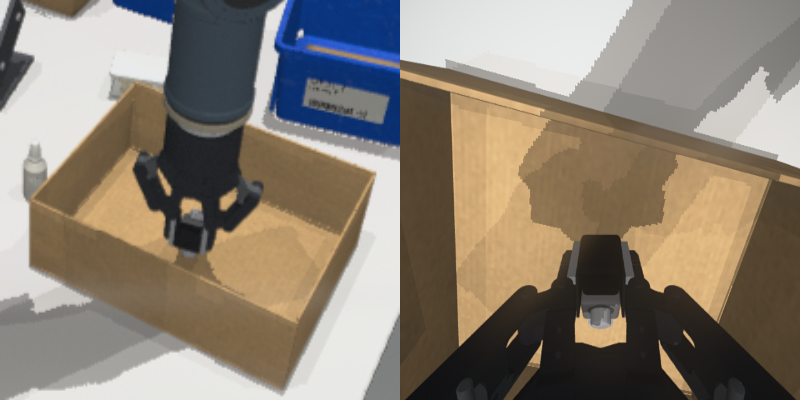

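The plug is in the tray, leaning further over, and well clear of the walls. I'll lower it a little more before releasing.

servo_tool(commands="1 -0.015 -0.003 -0.015 0;1 -0.03 -0.005 -0.04 0;1 -0.04 -0.007 -0.06 0;1 -0.04 -0.007 -0.07 0;1 -0.04 -0.007 -0.07 0")

```text
clock: 19.05
position: [0.4388, -0.2891, 0.0387]
tcp_rot: [3.135, 0.031, -2.949]
ft_force: [-6.4, -1.6, 12.9]
finger_gap: 0.31
```

servo_tool(commands="1 -0.01 -0.003 -0.03 0;1 -0.02 -0.005 -0.06 0;1 -0.02 -0.005 -0.08 0;1 -0.02 -0.005 -0.08 0")

```text
clock: 19.45
position: [0.4345, -0.29, 0.0224]
tcp_rot: [3.134, 0.03, -2.949]
ft_force: [-3.6, -0.6, 7.7]
finger_gap: 0.309
```

servo_tool(commands="0.65 0 0 0 0;0.6 0 0 0 0;0.5 0 0 0 0;0.45 0 0 0 0;0.45 0 0 0 0;0.45 0 0 0 0;0.45 0 0 0 0")

```text
clock: 20.15
position: [0.4345, -0.29, 0.0224]
tcp_rot: [3.135, 0.031, -2.949]
ft_force: [0.7, 0.3, 0.6]
finger_gap: 0.549
```

servo_tool(commands="0.45 0 0 0.1 0;0.45 0 0 0.3 0;0.45 0 0 0.5 0;0.45 0 0 0.75 0;0.45 0 0 1 0;0.45 0 0 1 0;0.45 0.3 0 1 0;0.45 0.6 0.2 1 0;0.45 0.6 0.3 1 0;0.45 0.6 0.3 1 0;0.45 0.6 0.3 1 0;0.45 0.6 0.3 1 0")

```text
clock: 21.35
position: [0.5535, -0.2309, 0.2222]
tcp_rot: [3.135, 0.03, -2.95]
ft_force: [-0.1, -1.0, 0.0]
finger_gap: 0.549
```

```bash
python3 - <<'E'
from rig import imaging,ctrl
from h import *
S=imaging.read_camera("scene"); s=ctrl.state(); print(s["clock"],s["position"],s["ft_force"])
cv2.imwrite("pics/s4.png",S["img"][:,:,::-1])
E
```

```text
21.4 [ 0.55341338 -0.23129112  0.22234453] [-0.01274132  0.42765595 -0.36597424]
```

View pics/s4.png

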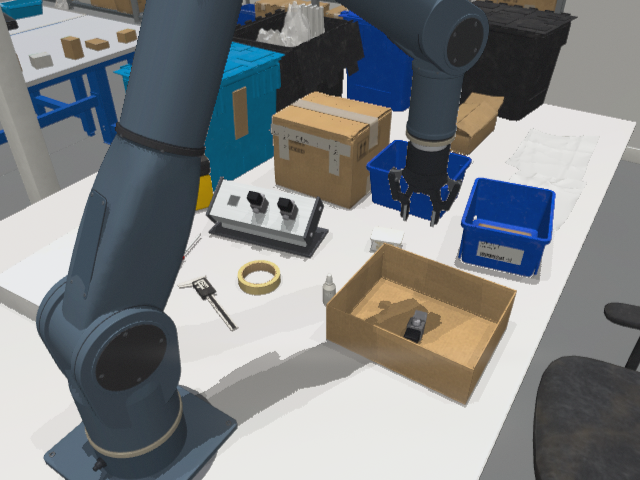

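The plug lies in the tray at (416,325), the arm is clear, and the rest looks unmoved. I'll check the good plugs' tab positions, then hand in.

```bash
python3 - <<'E'
from rig import imaging,close_job
from h import *
S=imaging.read_camera("scene"); print([b[0].round(1) for b in blobs(S["img"],(240,175,302,222),60)], "before (254.7,198.3),(285.0,204.9)")
print(close_job())
E
```

```text
[array([254.6, 198.2]), array([285. , 204.9])] before (254.7,198.3),(285.0,204.9)
the job is handed in; nothing more can be done
None
```

The worn plug was the leftmost one (place_1). I pulled it about 60 mm straight out along its axis, laid it down in the tray, and handed the job in at about 21 s of the 58 s allowed.

- **Finding the worn plug:** I did not squeeze the button pairs at 20 N as you asked. The tool can only point straight down, and the leaning tab blocks the front button. Instead I pressed each plug's back button along its own axis with the closed fingertips, up to about 9–10 N. At that force plug 1 went in about 6 mm and was still soft (about 1 N/mm). Plugs 2 and 3 moved only about 2 mm and stiffened (about 4 N/mm). The difference was clear, but I did not test at 20 N.
- **Last checks:** the final picture shows the plug lying in the tray and the robot clear of everything. The two good plugs' tabs had moved by 0.1 px or less since the start. The tape, glue bottle and clear box look unmoved. The arm mostly hid the screwdriver in that picture, but nothing went near it.
- **Set-down force:** wrist force peaked at about 34 N while I laid the plug down, so I eased off before releasing it.

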